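Find the high spot of an eccentric shaft with a dial indicator

ROBOT

A 6-joint arm with a two-finger parallel gripper is mounted at the origin on a cart in front of the work surface, level with it; the furniture and walls round the work are solid. World frame = base frame: x ahead of the robot, y to its left, z up, the work surface at z = 0. Lengths are in m, angles in rad, forces in N, time in s.
With the tool pointing down it reaches from about 0.425 to 0.95 m from the base axis. Payload 3.5 kg.
Tool frame: the origin (TCP) lies on the centre line of the jaws, within the pads' length; the fingertips stand 25 mm ahead of it and the grasp point (between the pads) lies 6 mm ahead of it (ctrl.finger_overhang is the distance from the TCP to the fingertips, in m); z points along the fingers, y is the line along which they close (so a half turn about z gives the same grasp; the last joint's range is limited). The gripper opens to 85 mm and grips with 20 to 120 N. Pads are 22 mm wide; open, the fingers measure 114 mm over their backs; the gripper's body (76 mm by 85 mm) begins 54 mm behind the grasp point. The pads swing forward as they close: fully open they stand 13 mm farther back than shut.
Start: joints at [-1.458, 0.286, 1.577, -0, 1.279, -0.15], TCP at [0.175, -0.652, 0.256] pointing down, gripper open.
Joint ranges: [-2.77, 2.77], [-0.9, 2.22], [0.21, 2.48], [-1.53, 4.67], [0.24, 2.81], [-2.84, 2.84]. Speed limits (rad/s): [2.79, 2.79, 3.14, 3.14, 3.14, 3.14].

INTERFACE

Orientations are given as a unit quaternion [x, y, z, w].
In Python, from plant import get_state, imaging, job, ctrl gives the robot as it stands.
- The arm moves only by the tool jog_arm, never from a script. Its argument "increments" is a list of rows, each an object of numbers: "dx", "dy", "dz": the shift along the world's x, y, z each as a share of 12 cm, from -1 to 1; "ax", "ay", "az": the turn, a rotation vector about the world's x, y, z each as a share of pi/2 rad, from -1 to 1; "gripper": the gripper command: -1 is shut, 1 is fully open, values between are in proportion. A call has 1 to 10 rows; each row is the pose to reach, as a shift and turn from the pose commanded when the call began; what a row does not reach only later rows make up. A row lasts 1/10 s, in which the tool goes at most 50 mm and 8.59 degrees, less where a joint would pass 70% of its speed; a pose out of reach is approached as far as the arm can. A call with a number of a shift or a turn outside -1 to 1 is refused whole. A call with a gripper value outside its range is refused whole. The fingers move at their own pace and stop on an object; "force" is the grip in N (left out, the last holds). Time passes only in rows, so rows that repeat a pose let the fingers close. It gives the time, the measured TCP pose, the force, the opening and the grip force at its end, in the units of the state.
- get_state(): the state, without advancing time (a new reading comes with each control period).
- imaging.read_camera(name): name is "scene" or "top"; returns a dict with "frame" (384x512x3 uint8, blue, green, red), "depth" (384x512 float32, m along the optical axis (not along the pixel's ray), 0 where there is no reading), "camera_matrix" (3x3 intrinsics, pixels), "dist" ([k1, k2, p1, p2, k3] as OpenCV has them; the pictures are not rectified), "extrinsics" (4x4, takes a point from camera to world coordinates). Camera axes: x right, y up, looking along -z (the intrinsics and any distortion apply to the point x, -y, -z); pixel columns grow to the right and rows downward; lengths in m; the calibration is good to about 2 mm. A picture is of the moment at which its call begins.
- job.sign_off(): hands the job in; it is judged then, once.
The state is a dict: "time": time; "qpos": joint angles; "dq": joint speeds; "joint_efforts": joint torques, N m; "eef_pos": TCP position; "tcp_rot": TCP orientation; "contact_force": force on the tool from outside, world axes, zero at the start; "wrist_torque": the same for the moment, N m; "opening": opening from 0.0 (shut) to 1.0 (fully open); "finger_force": force on a finger pad.
Only numpy, scipy, OpenCV 4.12 (cv2) and the standard library are available. Lean on these libraries where they do the work, as an engineer would, in place of code of your own. Each camera call takes 0.05 s, during which the arm holds its last target. There are 200 camera calls.

TASK

Gently push the indicator head down by its red knob until the sprung plunger stands on the brass eccentric of the shaft and is pressed in by about half its travel. Then, with the plunger riding on it, turn the shaft in its V-blocks by the spokes of its hand wheel, with light pressure and without lifting or shifting it, until the indicator shows the largest reading of the whole turn, and leave it standing there with the hand off. Leave the other things on the bench alone.

Things in the scene. Friction and masses are not known exactly. Their poses are not given: they have to be found in the camera images.
- fixture: Fixed dark plate 150 x 240 x 12 mm with two V-blocks (54 mm wide, 77 mm high) and indicator post. Origin on the bench under the shaft axis, y along the shaft, z up. In this frame (mm): shaft axis x = 0, z = 75; V-blocks, 30 long, at y = -35 and 95; brass eccentric and plunger at y = 30; hand wheel at y = -125, beyond the plate; post and knob at x = 60, y = 30.
- shaft_mid (a point): On the axis of the loose steel shaft (20 mm dia, 255 long, 0.76 kg) at its brass eccentric; y along the shaft. It lies in two 90 degree V-blocks and stays at any angle by friction. The eccentric is a disc of 36 mm dia, 20 long, 5 mm off the axis: its top is 13 to 23 mm above the axis as it turns. Its angle on the shaft differs each time and is not measured.
- wheel_centre (a point): Centre of the hand wheel fixed to the shaft's -y end, on the axis: black hub, 32 mm dia, 20 long, four spokes (10 mm thick, red ends) along this frame's +x, -x, +z, -z, ending 55 mm from the axis; y along the shaft. Pushing a top spoke to the fixture's +x turns it positively about y. Starts at any angle. 3 to 5 N at a spoke turns it; keep under 15 N.
- knob_top (a point): Centre of the flat top of the red knob (28 mm dia, 28 tall) on the indicator head (arm, 60 mm dial, plunger). The head slides straight down up to 75 mm from its top place (knob top 274 mm above bench) and stays by friction: about 6 N moves it down, 12 N up, plus the plunger spring. Knob top to extended tip 146 mm; dial and arm lie 18 mm or more lower.
- plunger_tip (a point): Underside of the rounded brass plunger tip (8 mm ball), which rides on the top of the eccentric; it moves with the head and gives way upward.
- plunger (a joint): Indicator reading: how far the plunger is pushed in, in m: 0 extended to 0.030 at its hard stop. Its spring gives 1 N at 0 and 0.2 N per mm more. The red needle on the white dial turns clockwise 10 degrees per mm, from straight up at 0 (a tick every 3 mm).
- flange_a: Bystander: turned steel flange, 77 mm across, 20 mm high; origin at the centre of its underside.
- bush_0: Bystander: brass bush, 32 mm diameter, 34 mm tall; origin at the centre of its underside.
- bush_2: Bystander: steel bush, 22 mm diameter, 45 mm tall; origin at the centre of its underside.
- elec_tape: Bystander: roll of black tape, 62 mm across, 19 mm high; origin at the centre of its underside.
- spanner_17: Bystander: combination spanner, 231 mm long along its y, 10 mm high; origin at the centre of its underside.

How it is judged:
On the way, in this order (a step that is already met when the one before it is completed fails the run):
1. the head is lowered: the plunger stands on the eccentric, pressed in by 10 to 20 mm of its 30 mm (value of joint plunger between 0.01 and 0.02 m and contact force between plunger and shaft above 1 N), for 0.3 s.
2. the shaft is turned under the plunger until the eccentric's high spot lifts the tip to its greatest height, 98 mm above the bench, less at most 1 mm (z of plunger_tip in the frame of fixture above 0.097 m and value of joint plunger above 0.006 m and contact force between plunger and shaft above 0.5 N), for 0.2 s.
At the end, for the whole second after the job is handed in: The plunger stands on the eccentric, pressed in by more than 6 mm, its tip at least 97 mm above the bench (98 mm with the high spot exactly uppermost), and the shaft lies at rest, seated in both V-blocks (its axis no more than 1.5 mm above its seat) (all of step 2 and linear speed of shaft below 0.01 m/s and angular speed of shaft below 0.05 rad/s and z of shaft_mid in the frame of fixture below 0.0765 m); the robot touches nothing.
It fails at once if the plunger pressed on the shaft with more than 11 N (jammed against its stop or slammed) (contact force between plunger and shaft above 11 N).
It fails at once if fingers or arm pushed on the shaft or its wheel with more than 15 N (contact force between any of the arm, the fingers and shaft above 15 N).
It fails at once if the shaft lifted more than 4 mm out of its V-blocks or shifted along them by more than 12 mm (z of shaft_mid in the frame of fixture above 0.079 m or distance of shaft_mid from where it was at the start of the episode above 0.012 m).
It fails at once if another thing on the bench moved by more than 20 mm (distance of any of flange_a, bush_0, bush_2, elec_tape, spanner_17 from where it was at the start of the episode above 0.02 m).
It also fails if it takes over 72 s, if anything falls off the work surface, if the arm or the gripper's body presses on something with over 40 N, if the wrist force passes 120 N, or if a joint passes its speed limit or range.

## Working session

There is one attempt and no reset: what is moved stays moved. The work goes in short steps, Python scripts to look and compute and a tool call to move; the robot and the scene stay as the last step left them, time stands still between calls to the robot, and variables do not carry over. Pictures are saved under pics/ and viewed, at most 10 in all, crops included, and the job is handed in when it is done.

Besides the shell and the picture viewer there is one more tool, called after "Call:" by a JSON object that holds its "method" and its "body", one argument or row to a line. jog_arm: Moves the arm, as the interface text tells. Shift numbers are shares of 12 cm and turn numbers shares of pi/2 rad, none past 1 either way. Its arguments: {"type":"object","properties":{"increments":{"type":"array"},"force":{"type":"number"}},"required":["increments"]}

```bash
mkdir -p pics; cat > h.py <<'E'
import numpy as np, cv2
from plant import get_state, imaging, job, ctrl
def cam(n): return imaging.read_camera(n)
def pts(c):
    """world point of every pixel from depth (H,W,3)"""
    d=c["depth"]; H,W=d.shape
    u,v=np.meshgrid(np.arange(W),np.arange(H))
    uv=np.stack([u,v],-1).reshape(-1,1,2).astype(np.float64)
    n=cv2.undistortPoints(uv,np.array(c["camera_matrix"]),np.array(c["dist"])).reshape(H,W,2)
    p=np.stack([n[...,0]*d,-n[...,1]*d,-d],-1)
    E=np.array(c["extrinsics"]); return p@E[:3,:3].T+E[:3,3]
def red(c):
    h=cv2.cvtColor(c["frame"],cv2.COLOR_BGR2HSV)
    return (((h[...,0]<8)|(h[...,0]>172))&(h[...,1]>130)&(h[...,2]>60)).astype(np.uint8)
def blobs(c,m,minA=8):
    P=pts(c); n,l,s,ce=cv2.connectedComponentsWithStats(m)
    for i in range(1,n):
        if s[i,4]>=minA:
            q=P[(l==i)&(c["depth"]>0)]
            print(ce[i].round(1),s[i].tolist(),"med",np.median(q,0).round(4),"zmax",np.percentile(q[:,2],95).round(4))
E
python3 - <<'E'
from h import *
print(get_state())
ims=[]
for n in("scene","top"):
    c=cam(n); ims.append(c["frame"]); print(n,np.array(c["extrinsics"]).round(3).tolist(),np.array(c["camera_matrix"]).round(1).tolist()); blobs(c,red(c))
    cv2.imwrite(f"pics/{n}0.png",cv2.resize(c["frame"],(800,600),interpolation=cv2.INTER_CUBIC))
E
```

```text
{'time': 0.0, 'qpos': array([-1.45800039e+00,  2.87183023e-01,  1.57818555e+00, -7.63093628e-06,
        1.27860563e+00, -1.49988743e-01]), 'dq': array([ 0.00210448, -0.00026322,  0.00010831,  0.00390677,  0.00300751,
        0.00053498]), 'joint_efforts': array([-1.20991659e-03, -4.05977476e+01, -2.92629129e+01, -2.32163411e-04,
        5.80382664e-03,  8.83711749e-06]), 'eef_pos': array([ 0.17531079, -0.65121173,  0.25493091]), 'tcp_rot': array([ 9.91379590e-01,  1.31015610e-01,  1.84911124e-05, -1.19064059e-03]), 'contact_force': array([-0.18360349,  0.2887083 , -0.19723983]), 'wrist_torque': array([-0.02238453,  0.04198933,  0.03577621]), 'finger_force': 0.0, 'opening': 0.9991424133557258}
scene [[-0.455, 0.644, -0.615, -0.197], [-0.89, -0.321, 0.323, 0.537], [0.011, 0.695, 0.719, 1.095], [0.0, 0.0, 0.0, 1.0]] [[353.3, 0.0, 258.4], [0.0, 353.3, 190.6], [0.0, 0.0, 1.0]]
[232.2 147.4] [230, 142, 5, 12, 26] med [0.9139 0.0846 0.1272] zmax 0.1489
[329.7 164.3] [326, 160, 9, 10, 64] med [ 0.5208 -0.1271  0.2606] zmax 0.2659
[362.4 182. ] [362, 180, 2, 5, 8] med [ 0.4937 -0.29    0.1217] zmax 0.1251
[286.7 208. ] [285, 202, 4, 14, 32] med [0.4251 0.1061 0.2408] zmax 0.2648
top [[0.025, 0.985, -0.168, 0.333], [-1.0, 0.023, -0.013, 0.09], [-0.009, 0.168, 0.986, 1.78], [0.0, 0.0, 0.0, 1.0]] [[469.6, 0.0, 257.6], [0.0, 469.6, 194.5], [0.0, 0.0, 1.0]]
[331.7 215.7] [327, 212, 10, 9, 63] med [ 0.5268 -0.1331  0.2622] zmax 0.2677
[366.4 223.2] [366, 221, 2, 5, 9] med [ 0.5268 -0.2882  0.0657] zmax 0.0704
[370.9 245.3] [370, 243, 3, 6, 11] med [ 0.4467 -0.2986  0.0904] zmax 0.0944
```

View pics/scene0.png

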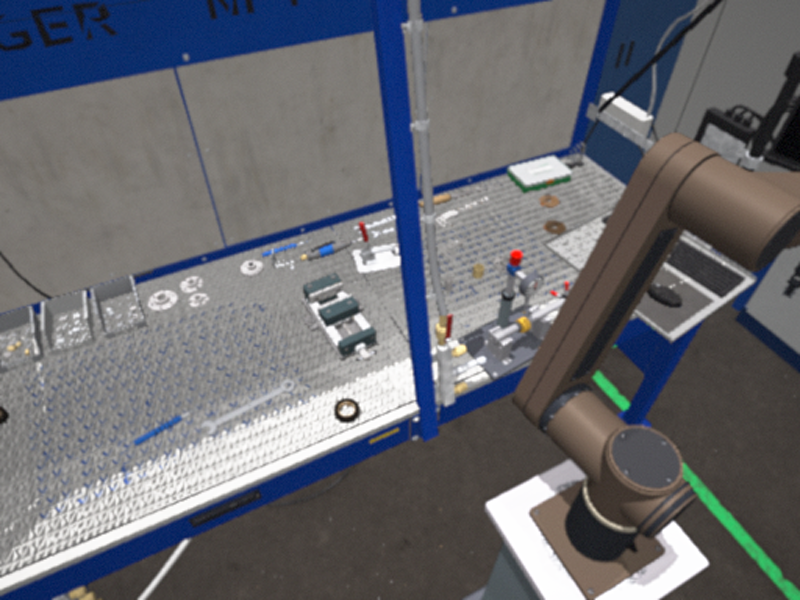

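View pics/top0.png

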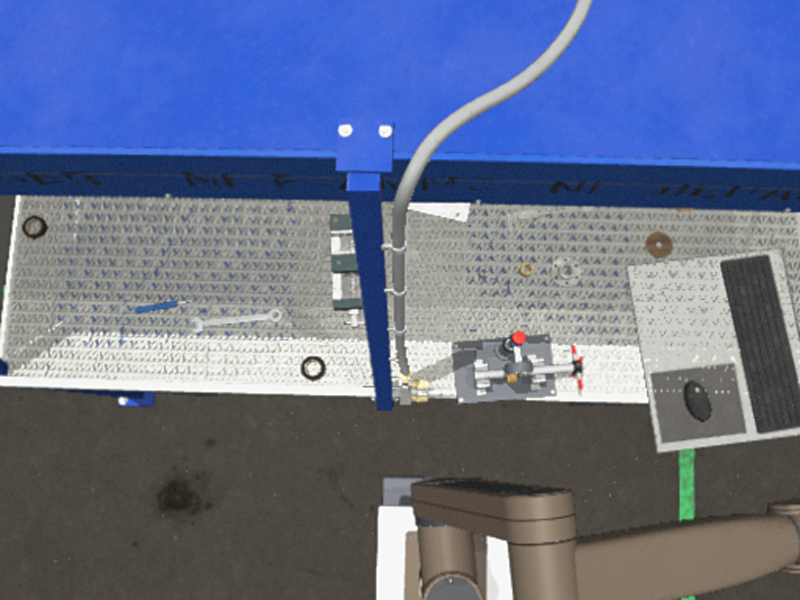

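The scene view shows the fixture near (540,330) and the top view shows it near (515,370), with the wheel at (577,368) and the red knob at (518,338). The shaft runs roughly along world y, and the wheel is on the −y side.

```bash
cat >> h.py <<'E'
def ray(c,uv,z):
    n=cv2.undistortPoints(np.array(uv,float).reshape(-1,1,2),np.array(c["camera_matrix"]),np.array(c["dist"])).reshape(-1,2)
    E=np.array(c["extrinsics"]); d=np.c_[n[:,0],-n[:,1],-np.ones(len(n))]@E[:3,:3].T; o=E[:3,3]
    return o+d*((z-o[2])/d[:,2])[:,None]
E
python3 - <<'E'
from h import *
a,b=cam("scene"),cam("top")
A=cv2.resize(a["frame"][155:245,275:375],(600,540),interpolation=cv2.INTER_CUBIC)
B=cv2.resize(b["frame"][200:270,285:385],(600,420),interpolation=cv2.INTER_CUBIC)
cv2.imwrite("pics/a1.png",A); cv2.imwrite("pics/b1.png",B)
for c,uv in((a,(329.7,163)),(b,(331.7,215))): print(ray(c,[uv],.262).round(4), ray(c,[uv],.274).round(4))
# shaft axis: steel at top of shaft from depth slice
P=pts(b); m=(P[...,2]>.04)&(P[...,2]<.11)&(P[...,0]>.38)&(P[...,0]<.6)&(P[...,1]<0.02)&(P[...,1]>-.32)
for y in np.arange(-.3,.0,.02):
    k=m&(abs(P[...,1]-y)<.01)
    q=P[k]; 
    if len(q): t=q[q[:,2]>np.percentile(q[:,2],60)]; print(y.round(2),len(q),t.mean(0).round(4),q[:,2].max().round(3))
E
```

```text
[[ 0.5236 -0.1273  0.262 ]] [[ 0.5132 -0.1177  0.274 ]]
[[ 0.5298 -0.1327  0.262 ]] [[ 0.5282 -0.1309  0.274 ]]
-0.3 83 [ 0.4627 -0.2975  0.0921] 0.108
-0.28 48 [ 0.486  -0.2834  0.0875] 0.092
-0.26 28 [ 0.4827 -0.2594  0.0879] 0.095
-0.24 31 [ 0.4797 -0.2427  0.0859] 0.089
-0.22 58 [ 0.4779 -0.2191  0.0833] 0.089
-0.2 87 [ 0.4731 -0.2008  0.0827] 0.094
-0.18 10 [ 0.4737 -0.1838  0.081 ] 0.081
-0.16 12 [ 0.4569 -0.1526  0.0939] 0.098
-0.14 31 [ 0.4621 -0.1401  0.0942] 0.101
-0.12 49 [ 0.4871 -0.1201  0.0905] 0.108
-0.1 33 [ 0.4655 -0.0998  0.0863] 0.093
-0.08 81 [ 0.4622 -0.08    0.0829] 0.094
-0.06 57 [ 0.4645 -0.0642  0.0816] 0.09
```

View pics/a1.png

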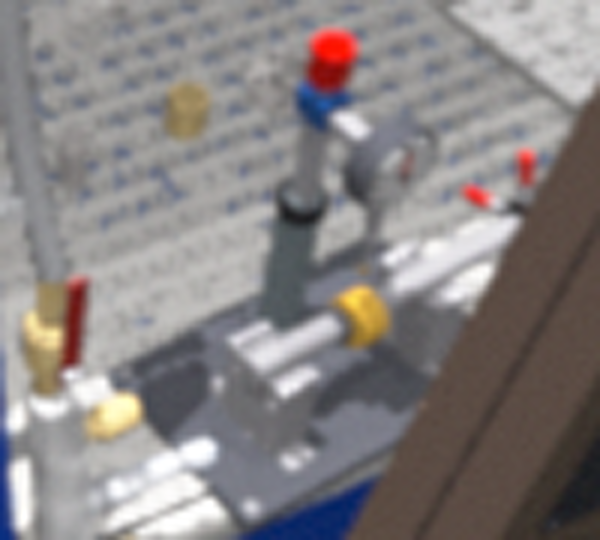

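View pics/b1.png

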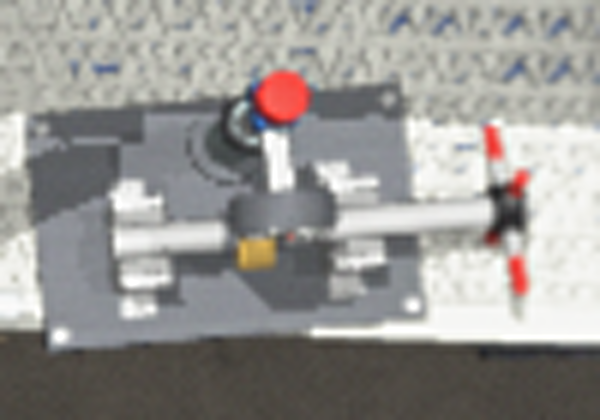

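The knob is at about (.530,−.132), the shaft mid at (.470,−.138) and the wheel at about (.486,−.292). Fixture yaw is about +6°. One spoke leans about 13° from the top toward +x. The dial faces the robot. I'll move over the knob now.

Call:
{"method": "jog_arm", "body": {
  "increments": [
    {"dx":0.3,"dy":0.3,"dz":0.3,"gripper":-1},
    {"dx":0.6,"dy":0.6,"dz":0.6,"az":-0.1,"gripper":-1},
    {"dx":0.8,"dy":1,"dz":0.8,"az":-0.1,"gripper":-1},
    {"dx":0.8,"dy":1,"dz":0.8,"az":-0.1,"gripper":-1},
    {"dx":0.8,"dy":1,"dz":0.8,"az":-0.1,"gripper":-1}
  ],
  "force": 20
}}

```text
$.increments[0]: bad value
```

Call:
{"method": "jog_arm", "body": {
  "increments": [
    {"dx":0.3,"dy":0.4,"gripper":-1},
    {"dx":0.6,"dy":0.8,"gripper":-1},
    {"dx":0.8,"dy":1,"gripper":-1},
    {"dx":0.8,"dy":1,"gripper":-1}
  ]
}}

```text
$.increments[0]: bad value
```

Call:
{"method": "jog_arm", "body": {
  "increments": [
    {"dx":0.3,"dy":0.4,"gripper":-1},
    {"dx":0.6,"dy":0.8,"gripper":-1},
    {"dx":0.8,"dy":1,"gripper":-1},
    {"dx":0.8,"dy":1,"gripper":-1}
  ]
}}

```text
$.increments[0]: bad value
```

Call:
{"method": "jog_arm", "body": {
  "increments": [
    {"dx":0.3,"dy":0.4,"gripper":-1},
    {"dx":0.55,"dy":0.8,"gripper":-1},
    {"dx":0.55,"dy":1,"gripper":-1},
    {"dx":0.55,"dy":1,"gripper":-1}
  ]
}}

```text
$.increments[0]: bad value
```

Every row probably needs all seven fields.

Call:
{"method": "jog_arm", "body": {
  "increments": [
    {"dx":0.3,"dy":0.3,"dz":0.3,"ax":0,"ay":0,"az":0,"gripper":-1},
    {"dx":0.6,"dy":0.6,"dz":0.6,"ax":0,"ay":0,"az":-0.1,"gripper":-1},
    {"dx":0.8,"dy":1,"dz":0.8,"ax":0,"ay":0,"az":-0.1,"gripper":-1},
    {"dx":0.8,"dy":1,"dz":0.8,"ax":0,"ay":0,"az":-0.1,"gripper":-1},
    {"dx":0.8,"dy":1,"dz":0.8,"ax":0,"ay":0,"az":-0.1,"gripper":-1}
  ],
  "force": 20
}}

```text
time: 0.7
eef_pos: [0.2738, -0.5301, 0.3564]
tcp_rot: [0.998, 0.055, 0.001, 0.003]
contact_force: [-0.3, 0.0, 0.3]
opening: 0.146
finger_force: 0.0
```

Call:
{"method": "jog_arm", "body": {
  "increments": [
    {"dx":0.3,"dy":0.4,"dz":0,"ax":0,"ay":0,"az":0,"gripper":-1},
    {"dx":0.6,"dy":0.8,"dz":0,"ax":0,"ay":0,"az":0,"gripper":-1},
    {"dx":0.8,"dy":1,"dz":0,"ax":0,"ay":0,"az":0,"gripper":-1},
    {"dx":0.8,"dy":1,"dz":0,"ax":0,"ay":0,"az":0,"gripper":-1}
  ]
}}

```text
time: 1.1
eef_pos: [0.3697, -0.4086, 0.3516]
tcp_rot: [0.998, 0.055, 0.0, -0.001]
contact_force: [-0.2, -0.5, -0.4]
opening: 0.001
finger_force: 0.0
```

Call:
{"method": "jog_arm", "body": {
  "increments": [
    {"dx":0.3,"dy":0.4,"dz":0,"ax":0,"ay":0,"az":0,"gripper":-1},
    {"dx":0.6,"dy":0.8,"dz":0,"ax":0,"ay":0,"az":0,"gripper":-1},
    {"dx":0.8,"dy":1,"dz":0,"ax":0,"ay":0,"az":0,"gripper":-1},
    {"dx":0.8,"dy":1,"dz":0,"ax":0,"ay":0,"az":0,"gripper":-1}
  ]
}}

```text
time: 1.5
eef_pos: [0.4655, -0.289, 0.3515]
tcp_rot: [0.998, 0.055, 0.0, -0.001]
contact_force: [-0.9, -1.1, 0.3]
opening: 0.003
finger_force: 0.0
```

Call:
{"method": "jog_arm", "body": {
  "increments": [
    {"dx":0.3,"dy":0.4,"dz":0,"ax":0,"ay":0,"az":0,"gripper":-1},
    {"dx":0.55,"dy":0.8,"dz":0,"ax":0,"ay":0,"az":0,"gripper":-1},
    {"dx":0.55,"dy":1,"dz":0,"ax":0,"ay":0,"az":0,"gripper":-1},
    {"dx":0.55,"dy":1,"dz":0,"ax":0,"ay":0,"az":0,"gripper":-1}
  ]
}}

```text
time: 1.9
eef_pos: [0.53, -0.1696, 0.3515]
tcp_rot: [0.998, 0.055, -0.001, -0.001]
contact_force: [0.1, -0.5, 0.3]
opening: -0.001
finger_force: 0.0
```

Call:
{"method": "jog_arm", "body": {
  "increments": [
    {"dx":0,"dy":0.33,"dz":-0.1,"ax":0,"ay":0,"az":0,"gripper":-1},
    {"dx":0,"dy":0.33,"dz":-0.1,"ax":0,"ay":0,"az":0,"gripper":-1},
    {"dx":0,"dy":0.33,"dz":-0.2,"ax":0,"ay":0,"az":0,"gripper":-1},
    {"dx":0,"dy":0.33,"dz":-0.2,"ax":0,"ay":0,"az":0,"gripper":-1}
  ]
}}

```text
time: 2.3
eef_pos: [0.5285, -0.1337, 0.3259]
tcp_rot: [0.999, 0.052, -0.002, -0.0]
contact_force: [1.0, -0.4, -0.6]
opening: 0.004
finger_force: 0.0
```

```bash
python3 - <<'E'
from h import *
a,b=cam("scene"),cam("top")
print(get_state()["eef_pos"],get_state()["contact_force"],ctrl.finger_overhang)
blobs(a,red(a),6);blobs(b,red(b),6)
A=cv2.resize(a["frame"][145:235,285:385],(600,540),interpolation=cv2.INTER_CUBIC)
cv2.imwrite("pics/a2.png",A)
for uv in[(369.7,235)]: print(ray(b,[uv],.08))
E
```

```text
[ 0.52902466 -0.133706    0.32753458] [0.01582964 0.12621691 0.24666836] 0.025
[232.2 147.4] [230, 142, 5, 12, 26] med [0.9139 0.0835 0.1287] zmax 0.1496
[329.7 164.5] [326, 160, 8, 10, 61] med [ 0.5202 -0.1258  0.2599] zmax 0.2654
[286.7 208.1] [285, 202, 4, 14, 31] med [0.4251 0.1056 0.2404] zmax 0.2649
[330.7 217.4] [327, 216, 8, 4, 22] med [ 0.5198 -0.1273  0.2637] zmax 0.4326
[366.4 223.2] [366, 221, 2, 5, 9] med [ 0.5285 -0.2896  0.0658] zmax 0.0693
[371.  230.3] [370, 229, 3, 4, 6] med [ 0.4957 -0.2922  0.1235] zmax 0.1318
[370.8 245.3] [370, 243, 3, 6, 12] med [ 0.445  -0.2985  0.0896] zmax 0.0952
[[ 0.48348547 -0.29727707  0.08      ]]
```

View pics/a2.png

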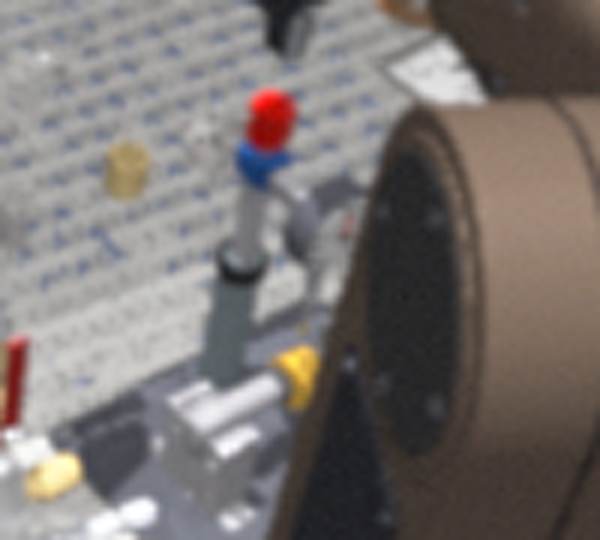

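The fingertips at (290,50) are over the knob at (272,115), allowing for the perspective lean of verticals in this view. Descending.

Call:
{"method": "jog_arm", "body": {
  "increments": [
    {"dx":0.01,"dy":0.01,"dz":-0.06,"ax":0,"ay":0,"az":0,"gripper":-1},
    {"dx":0.01,"dy":0.01,"dz":-0.12,"ax":0,"ay":0,"az":0,"gripper":-1},
    {"dx":0.01,"dy":0.01,"dz":-0.18,"ax":0,"ay":0,"az":0,"gripper":-1},
    {"dx":0.01,"dy":0.01,"dz":-0.22,"ax":0,"ay":0,"az":0,"gripper":-1},
    {"dx":0.01,"dy":0.01,"dz":-0.26,"ax":0,"ay":0,"az":0,"gripper":-1},
    {"dx":0.01,"dy":0.01,"dz":-0.3,"ax":0,"ay":0,"az":0,"gripper":-1}
  ]
}}

```text
time: 3.0
eef_pos: [0.5306, -0.1309, 0.2919]
tcp_rot: [0.999, 0.053, -0.0, -0.0]
contact_force: [0.1, 0.6, 0.2]
opening: -0.001
finger_force: 0.0
```

```bash
python3 - <<'E'
from h import *
s=get_state();print(s["eef_pos"],s["contact_force"])
a=cam("scene");blobs(a,red(a),20)
E
```

```text
[ 0.53059218 -0.13094131  0.29189601] [0.12273869 0.57916943 0.24846509]
[232.2 147.5] [230, 142, 5, 12, 27] med [0.9146 0.0826 0.1256] zmax 0.1521
[329.7 165.3] [327, 161, 7, 9, 47] med [ 0.5186 -0.1245  0.2583] zmax 0.2645
[286.7 207.8] [286, 202, 3, 14, 31] med [0.4257 0.106  0.2438] zmax 0.2638
```

Call:
{"method": "jog_arm", "body": {
  "increments": [
    {"dx":0,"dy":0,"dz":-0.04,"ax":0,"ay":0,"az":0,"gripper":-1},
    {"dx":0,"dy":0,"dz":-0.08,"ax":0,"ay":0,"az":0,"gripper":-1}
  ]
}}

```text
time: 3.25
eef_pos: [0.5308, -0.1311, 0.2843]
tcp_rot: [0.999, 0.053, 0.0, 0.0]
contact_force: [-3.1, 1.2, 7.2]
opening: -0.001
finger_force: 3.4
```

Call:
{"method": "jog_arm", "body": {
  "increments": [
    {"dx":0,"dy":0,"dz":-0.04,"ax":0,"ay":0,"az":0,"gripper":-1},
    {"dx":0,"dy":0,"dz":-0.08,"ax":0,"ay":0,"az":0,"gripper":-1}
  ]
}}

```text
time: 3.45
eef_pos: [0.5308, -0.131, 0.2752]
tcp_rot: [0.999, 0.053, 0.001, 0.0]
contact_force: [-3.6, 1.5, 7.2]
opening: 0.004
finger_force: 3.5
```

```bash
python3 - <<'E'
from h import *
s=get_state();print(s["eef_pos"],s["contact_force"])
a=cam("scene");blobs(a,red(a),20)
A=cv2.resize(a["frame"][145:235,285:385],(600,540),interpolation=cv2.INTER_CUBIC)
cv2.imwrite("pics/a3.png",A)
E
```

```text
[ 0.53083754 -0.13103327  0.27520306] [-3.56300629  1.53117871  7.18112378]
[232.2 147.5] [230, 142, 5, 12, 27] med [0.9132 0.0839 0.1261] zmax 0.1505
[329.  168.3] [326, 165, 7, 8, 42] med [ 0.5182 -0.1235  0.2421] zmax 0.2503
[286.7 208.1] [285, 202, 4, 14, 31] med [0.4251 0.1057 0.2394] zmax 0.2638
```

View pics/a3.png

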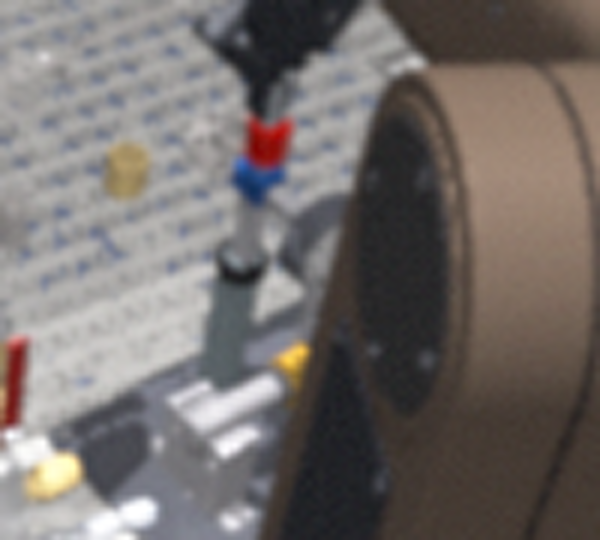

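The knob is being pressed squarely and is moving down. It started a bit below its top place, which agrees with the depth reading. I'll keep going in small steps and watch the force.

Call:
{"method": "jog_arm", "body": {
  "increments": [
    {"dx":0,"dy":0,"dz":-0.04,"ax":0,"ay":0,"az":0,"gripper":-1}
  ]
}}

```text
time: 3.6
eef_pos: [0.5309, -0.1311, 0.2707]
tcp_rot: [0.999, 0.053, 0.001, 0.0]
contact_force: [-3.0, 1.4, 6.7]
opening: 0.001
finger_force: 3.5
```

Call:
{"method": "jog_arm", "body": {
  "increments": [
    {"dx":0,"dy":0,"dz":-0.04,"ax":0,"ay":0,"az":0,"gripper":-1}
  ]
}}

```text
time: 3.7
eef_pos: [0.5309, -0.1311, 0.2657]
tcp_rot: [0.999, 0.053, 0.001, 0.0]
contact_force: [-2.5, 1.1, 6.9]
opening: 0.001
finger_force: 3.5
```

Call:
{"method": "jog_arm", "body": {
  "increments": [
    {"dx":0,"dy":0,"dz":-0.04,"ax":0,"ay":0,"az":0,"gripper":-1}
  ]
}}

```text
time: 3.8
eef_pos: [0.5309, -0.131, 0.2611]
tcp_rot: [0.999, 0.053, 0.001, 0.0]
contact_force: [-3.8, 1.8, 8.6]
opening: 0.002
finger_force: 4.5
```

Call:
{"method": "jog_arm", "body": {
  "increments": [
    {"dx":0,"dy":0,"dz":-0.04,"ax":0,"ay":0,"az":0,"gripper":-1}
  ]
}}

```text
time: 3.9
eef_pos: [0.5309, -0.1311, 0.2566]
tcp_rot: [0.999, 0.053, 0.001, 0.0]
contact_force: [-4.1, 2.1, 10.4]
opening: 0.002
finger_force: 5.0
```

Tip contact came at TCP z≈0.266, so the eccentric top is at about 95 mm. Pressing on to about 14 mm of plunger travel.

Call:
{"method": "jog_arm", "body": {
  "increments": [
    {"dx":0,"dy":0,"dz":-0.03,"ax":0,"ay":0,"az":0,"gripper":-1},
    {"dx":0,"dy":0,"dz":-0.04,"ax":0,"ay":0,"az":0,"gripper":-1},
    {"dx":0,"dy":0,"dz":-0.04,"ax":0,"ay":0,"az":0,"gripper":-1},
    {"dx":0,"dy":0,"dz":-0.04,"ax":0,"ay":0,"az":0,"gripper":-1},
    {"dx":0,"dy":0,"dz":-0.04,"ax":0,"ay":0,"az":0,"gripper":-1}
  ]
}}

```text
time: 4.4
eef_pos: [0.5309, -0.1311, 0.2517]
tcp_rot: [0.999, 0.053, 0.001, 0.0]
contact_force: [-3.5, 1.4, 7.1]
opening: 0.001
finger_force: 4.1
```

Call:
{"method": "jog_arm", "body": {
  "increments": [
    {"dx":0,"dy":0,"dz":0.2,"ax":0,"ay":0,"az":0,"gripper":-1},
    {"dx":0,"dy":-0.3,"dz":0.5,"ax":0,"ay":0,"az":0,"gripper":-1},
    {"dx":0,"dy":-0.6,"dz":0.6,"ax":0,"ay":0,"az":0,"gripper":-1},
    {"dx":-0.2,"dy":-1,"dz":0.6,"ax":0,"ay":0,"az":0,"gripper":-1},
    {"dx":-0.2,"dy":-1,"dz":0.6,"ax":0,"ay":0,"az":0,"gripper":-1}
  ]
}}

```text
time: 4.9
eef_pos: [0.5052, -0.2552, 0.3218]
tcp_rot: [0.999, 0.05, 0.0, 0.001]
contact_force: [-0.4, 0.7, -1.1]
opening: -0.004
finger_force: 0.0
```

Call:
{"method": "jog_arm", "body": {
  "increments": [
    {"dx":0,"dy":-0.4,"dz":0,"ax":0,"ay":0,"az":0,"gripper":-1},
    {"dx":0,"dy":-0.8,"dz":0,"ax":0,"ay":0,"az":0,"gripper":-1},
    {"dx":0,"dy":-1,"dz":0,"ax":0,"ay":0,"az":0,"gripper":-1},
    {"dx":0,"dy":-1,"dz":0,"ax":0,"ay":0,"az":0,"gripper":-1}
  ]
}}

```text
time: 5.3
eef_pos: [0.5061, -0.3736, 0.32]
tcp_rot: [0.999, 0.051, -0.0, -0.0]
contact_force: [0.5, 0.0, 0.7]
opening: -0.005
finger_force: 0.0
```

```bash
python3 - <<'E'
from h import *
s=get_state();print(s["eef_pos"],s["contact_force"])
a=cam("scene");blobs(a,red(a),4)
b=cam("top");blobs(b,red(b),4)
A=cv2.resize(a["frame"][150:225,295:375],(480,450),interpolation=cv2.INTER_CUBIC)
B=cv2.resize(b["frame"][205:265,325:380],(300,450)[::1],interpolation=cv2.INTER_CUBIC)
cv2.imwrite("pics/a4.png",np.hstack([A,B]))
E
```

```text
[ 0.50609188 -0.37356164  0.32000472] [0.51283709 0.0061581  0.71969248]
[232.2 147.5] [230, 142, 5, 12, 27] med [0.9141 0.0837 0.1277] zmax 0.1495
[328.1 171.9] [325, 168, 8, 9, 58] med [ 0.5212 -0.1263  0.2226] zmax 0.2284
[286.7 208.1] [285, 202, 4, 14, 31] med [0.4255 0.106  0.2409] zmax 0.2659
[329.9 217.2] [326, 213, 9, 9, 59] med [ 0.5273 -0.132   0.2247] zmax 0.2302
[366.4 223.2] [366, 221, 2, 5, 9] med [ 0.5287 -0.2884  0.0674] zmax 0.0746
[370.9 230.3] [370, 229, 3, 4, 7] med [ 0.4967 -0.2922  0.1238] zmax 0.1314
[370.9 245.3] [370, 243, 3, 6, 11] med [ 0.4468 -0.2994  0.0888] zmax 0.0977
```

View pics/a4.png

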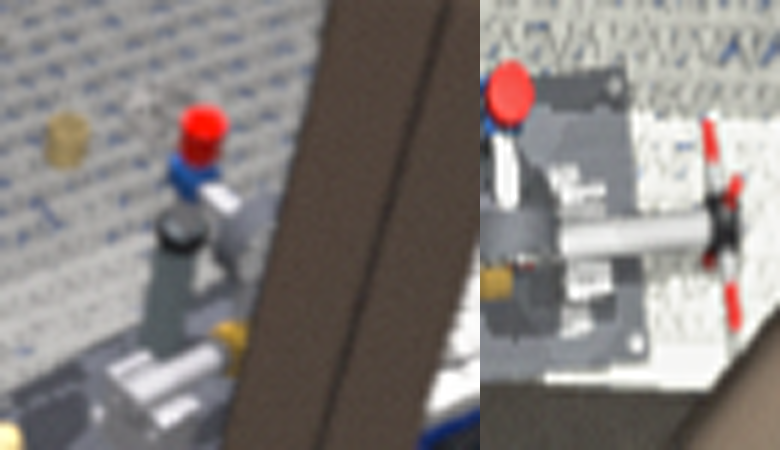

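The knob top is now at about 0.2265, so the plunger should be pressed in about 14 mm. In the top crop the brass edge at (495,298) lies about 24 mm to −x of the shaft line, so the high spot points toward −x. The shaft needs about +60°, with the top going to +x. The wheel centre is at about (.487,−.294) and the top spoke leans 13°. I'll put the fingers beside the top spoke on its −x side.

Call:
{"method": "jog_arm", "body": {
  "increments": [
    {"dx":-0.14,"dy":0.33,"dz":-0.2,"ax":0,"ay":0,"az":0,"gripper":-1},
    {"dx":-0.28,"dy":0.66,"dz":-0.4,"ax":0,"ay":0,"az":0,"gripper":-1},
    {"dx":-0.28,"dy":0.66,"dz":-0.7,"ax":0,"ay":0,"az":0,"gripper":-1},
    {"dx":-0.28,"dy":0.66,"dz":-0.9,"ax":0,"ay":0,"az":0,"gripper":-1},
    {"dx":-0.28,"dy":0.66,"dz":-0.9,"ax":0,"ay":0,"az":0,"gripper":-1}
  ]
}}

```text
time: 5.9
eef_pos: [0.4712, -0.288, 0.2089]
tcp_rot: [0.999, 0.054, -0.003, -0.003]
contact_force: [0.1, -0.3, -0.5]
opening: 0.0
finger_force: 0.0
```

Call:
{"method": "jog_arm", "body": {
  "increments": [
    {"dx":0,"dy":0,"dz":-0.2,"ax":0,"ay":0,"az":0,"gripper":-1},
    {"dx":0,"dy":0,"dz":-0.4,"ax":0,"ay":0,"az":0,"gripper":-1},
    {"dx":0,"dy":0,"dz":-0.5,"ax":0,"ay":0,"az":0,"gripper":-1},
    {"dx":0,"dy":0,"dz":-0.58,"ax":0,"ay":0,"az":0,"gripper":-1},
    {"dx":0,"dy":0,"dz":-0.58,"ax":0,"ay":0,"az":0,"gripper":-1}
  ]
}}

```text
time: 6.4
eef_pos: [0.473, -0.2914, 0.1432]
tcp_rot: [0.999, 0.053, -0.0, -0.0]
contact_force: [0.2, 0.5, -0.9]
opening: 0.002
finger_force: 0.0
```

Call:
{"method": "jog_arm", "body": {
  "increments": [
    {"dx":0.03,"dy":0,"dz":0,"ax":0,"ay":0,"az":0,"gripper":-1},
    {"dx":0.06,"dy":0,"dz":0,"ax":0,"ay":0,"az":0,"gripper":-1},
    {"dx":0.08,"dy":0,"dz":0,"ax":0,"ay":0,"az":0,"gripper":-1},
    {"dx":0.09,"dy":0,"dz":0,"ax":0,"ay":0,"az":0,"gripper":-1}
  ]
}}

```text
time: 6.8
eef_pos: [0.4842, -0.2922, 0.1444]
tcp_rot: [0.999, 0.053, 0.0, 0.001]
contact_force: [-1.9, 0.1, 1.8]
opening: 0.001
finger_force: 1.0
```

Call:
{"method": "jog_arm", "body": {
  "increments": [
    {"dx":0.02,"dy":0,"dz":0,"ax":0,"ay":0,"az":0,"gripper":-1},
    {"dx":0.04,"dy":0,"dz":-0.01,"ax":0,"ay":0,"az":0,"gripper":-1}
  ]
}}

```text
time: 7.0
eef_pos: [0.4888, -0.292, 0.1427]
tcp_rot: [0.999, 0.053, 0.0, 0.0]
contact_force: [-2.0, -0.4, 1.2]
opening: 0.001
finger_force: 1.0
```

Call:
{"method": "jog_arm", "body": {
  "increments": [
    {"dx":0.03,"dy":0,"dz":-0.02,"ax":0,"ay":0,"az":0,"gripper":-1},
    {"dx":0.055,"dy":0.01,"dz":-0.04,"ax":0,"ay":0,"az":0,"gripper":-1}
  ]
}}

```text
time: 7.2
eef_pos: [0.4958, -0.2911, 0.1378]
tcp_rot: [0.999, 0.053, 0.001, 0.001]
contact_force: [-1.2, -1.1, 3.3]
opening: -0.002
finger_force: 1.2
```

Call:
{"method": "jog_arm", "body": {
  "increments": [
    {"dx":0.025,"dy":0,"dz":-0.02,"ax":0,"ay":0,"az":0,"gripper":-1},
    {"dx":0.05,"dy":0,"dz":-0.04,"ax":0,"ay":0,"az":0,"gripper":-1}
  ]
}}

```text
time: 7.4
eef_pos: [0.5017, -0.2906, 0.1328]
tcp_rot: [0.999, 0.053, 0.0, 0.0]
contact_force: [-0.2, 0.2, 3.4]
opening: 0.003
finger_force: 1.3
```

Call:
{"method": "jog_arm", "body": {
  "increments": [
    {"dx":0.015,"dy":0,"dz":-0.015,"ax":0,"ay":0,"az":0,"gripper":-1},
    {"dx":0.03,"dy":0,"dz":-0.03,"ax":0,"ay":0,"az":0,"gripper":-1}
  ]
}}

```text
time: 7.6
eef_pos: [0.5051, -0.2905, 0.129]
tcp_rot: [0.999, 0.053, 0.0, -0.0]
contact_force: [-0.2, 1.3, 3.6]
opening: -0.002
finger_force: 1.3
```

```bash
python3 - <<'E'
from h import *
s=get_state();print(s["eef_pos"],s["contact_force"])
a=cam("scene");b=cam("top");blobs(b,red(b),4)
cv2.imwrite("pics/top5.png",cv2.resize(b["frame"][200:270,305:385],(640,560),interpolation=cv2.INTER_CUBIC))
E
```

```text
[ 0.50513937 -0.2904634   0.12903624] [-0.21935626  1.34205144  3.61863181]
[329.9 217.2] [326, 213, 9, 9, 59] med [ 0.5268 -0.1322  0.2258] zmax 0.2331
```

Call:
{"method": "jog_arm", "body": {
  "increments": [
    {"dx":-0.03,"dy":0,"dz":0.1,"ax":0,"ay":0,"az":0,"gripper":-1},
    {"dx":-0.2,"dy":0,"dz":0.5,"ax":0,"ay":0,"az":0,"gripper":-1},
    {"dx":-0.4,"dy":-0.3,"dz":0.8,"ax":0,"ay":0,"az":0,"gripper":-1},
    {"dx":-0.5,"dy":-0.7,"dz":0.8,"ax":0,"ay":0,"az":0,"gripper":-1},
    {"dx":-0.5,"dy":-1,"dz":0.8,"ax":0,"ay":0,"az":0,"gripper":-1},
    {"dx":-0.5,"dy":-1,"dz":0.8,"ax":0,"ay":0,"az":0,"gripper":-1}
  ]
}}

```text
time: 8.3
eef_pos: [0.4435, -0.415, 0.2266]
tcp_rot: [0.999, 0.05, 0.001, 0.002]
contact_force: [0.3, 0.2, -0.3]
opening: -0.003
finger_force: 0.0
```

Call:
{"method": "jog_arm", "body": {
  "increments": [
    {"dx":-0.4,"dy":-0.4,"dz":0,"ax":0,"ay":0,"az":0,"gripper":-1},
    {"dx":-0.7,"dy":-0.8,"dz":0,"ax":0,"ay":0,"az":0,"gripper":-1},
    {"dx":-0.8,"dy":-1,"dz":0,"ax":0,"ay":0,"az":0,"gripper":-1},
    {"dx":-0.8,"dy":-1,"dz":0,"ax":0,"ay":0,"az":0,"gripper":-1}
  ]
}}

```text
time: 8.7
eef_pos: [0.3455, -0.5336, 0.2252]
tcp_rot: [0.999, 0.05, -0.001, 0.001]
contact_force: [-0.1, 0.4, 0.7]
opening: -0.001
finger_force: 0.0
```

```bash
python3 - <<'E'
from h import *
s=get_state();print(s["eef_pos"],s["contact_force"])
a=cam("scene");b=cam("top");blobs(a,red(a),4);blobs(b,red(b),4)
A=cv2.resize(a["frame"][160:225,310:370],(480,520),interpolation=cv2.INTER_CUBIC)
B=cv2.resize(b["frame"][205:265,320:380],(300,520)[::1],interpolation=cv2.INTER_CUBIC)
cv2.imwrite("pics/a6.png",np.hstack([A,B]))
E
```

```text
[ 0.34551685 -0.53361013  0.22524725] [-0.11033682  0.42607881  0.69276674]
[232.2 147.5] [230, 142, 5, 12, 27] med [0.9152 0.0827 0.1249] zmax 0.1472
[328.1 171.9] [325, 168, 8, 9, 57] med [ 0.5214 -0.1251  0.2232] zmax 0.2289
[286.7 208. ] [285, 202, 4, 14, 32] med [0.4254 0.1058 0.2398] zmax 0.2644
[329.9 217.2] [326, 213, 9, 9, 59] med [ 0.5272 -0.1318  0.2248] zmax 0.2314
[369.4 224.8] [369, 223, 2, 5, 9] med [ 0.5169 -0.2903  0.1069] zmax 0.111
[366.  227.5] [365, 227, 3, 2, 4] med [ 0.5139 -0.2915  0.0467] zmax 0.0515
[371.8 240.8] [371, 239, 3, 5, 9] med [ 0.4599 -0.2981  0.1096] zmax 0.1199
[368.4 244.3] [368, 243, 2, 4, 7] med [ 0.4522 -0.2994  0.0503] zmax 0.0584
```

View pics/a6.png

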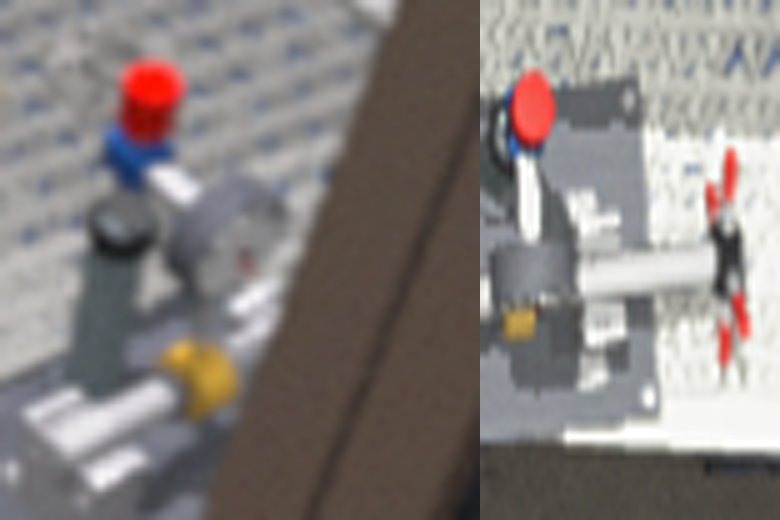

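The spokes have turned about 32°, to about ±45°. The needle at about (245,262) points roughly down, near 17 mm. I'll compare the brass centroid with the first picture to fix the phase.

```bash
python3 - <<'E'
from h import *
def cen(f,x0,x1,y0,y1):
    h=cv2.cvtColor(f,cv2.COLOR_BGR2HSV)[y0:y1,x0:x1]
    w=((h[...,0]>14)&(h[...,0]<30)&(h[...,1]>100)).astype(float)*np.minimum(h[...,1]/200.,1)
    v,u=np.nonzero(w); return (np.average(u,weights=w[v,u])+x0).round(2),(np.average(v,weights=w[v,u])+y0).round(2),len(u)
a,b=cam("scene"),cam("top")
a0=cv2.resize(cv2.imread("pics/scene0.png"),(512,384),interpolation=cv2.INTER_AREA)
b0=cv2.resize(cv2.imread("pics/top0.png"),(512,384),interpolation=cv2.INTER_AREA)
ra=cv2.resize(cv2.resize(a["frame"],(800,600),interpolation=cv2.INTER_CUBIC),(512,384),interpolation=cv2.INTER_AREA)
rb=cv2.resize(cv2.resize(b["frame"],(800,600),interpolation=cv2.INTER_CUBIC),(512,384),interpolation=cv2.INTER_AREA)
print("scene",cen(a0,322,350,192,222),cen(ra,322,350,192,222))
print("top",cen(b0,320,340,232,252),cen(rb,320,340,232,252))
# expected image shifts for rotation from th0 by 32 deg
E=np.array(a["extrinsics"]);K=np.array(a["camera_matrix"])
def pr(p):
    q=E[:3,:3].T@(p-E[:3,3]); return cv2.projectPoints(np.array([[q[0],-q[1],-q[2]]]),np.zeros(3),np.zeros(3),K,np.array(a["dist"]))[0].ravel()
m=np.array([.470,-.138,.075]); print("axis proj",pr(m))
for t in range(-180,180,20):
    f=lambda d: pr(m+.005*np.array([np.sin(np.radians(d)),0,np.cos(np.radians(d))]))
    print(t,(f(t+32)-f(t)).round(2))
# needle
h=cv2.cvtColor(a["frame"],cv2.COLOR_BGR2HSV)[180:200,330:350]
f=a["frame"][180:200,330:350].astype(int); r=f[...,2]-f[...,:2].max(-1)
for v,u in np.argwhere(r>20): print("needle",u+330,v+180,r[v,u])
E
```

```text
scene (np.float64(335.25), np.float64(207.08), 58) (np.float64(334.9), np.float64(206.43), 54)
top (np.float64(327.26), np.float64(241.88), 30) (np.float64(327.34), np.float64(241.93), 17)
axis proj [332.48540187 206.85748794]
-180 [0.43 0.33]
-160 [0.4  0.11]
-140 [ 0.33 -0.12]
-120 [ 0.21 -0.34]
-100 [ 0.07 -0.52]
-80 [-0.08 -0.64]
-60 [-0.22 -0.68]
-40 [-0.33 -0.63]
-20 [-0.41 -0.51]
0 [-0.43 -0.33]
20 [-0.4  -0.11]
40 [-0.33  0.13]
60 [-0.21  0.34]
80 [-0.07  0.52]
100 [0.08 0.63]
120 [0.22 0.67]
140 [0.33 0.63]
160 [0.41 0.51]
needle 340 193 22
```

The phase is now about −15° to −28°, so about +20° more is needed. I'll push the upper-left spoke (−45°) toward +x.

Call:
{"method": "jog_arm", "body": {
  "increments": [
    {"dx":0.15,"dy":0.35,"dz":0,"ax":0,"ay":0,"az":0,"gripper":-1},
    {"dx":0.3,"dy":0.7,"dz":0,"ax":0,"ay":0,"az":0,"gripper":-1},
    {"dx":0.4,"dy":1,"dz":0,"ax":0,"ay":0,"az":0,"gripper":-1},
    {"dx":0.4,"dy":1,"dz":0,"ax":0,"ay":0,"az":0,"gripper":-1}
  ]
}}

```text
time: 9.3
eef_pos: [0.3989, -0.4047, 0.2248]
tcp_rot: [0.998, 0.056, 0.0, -0.001]
contact_force: [0.1, 0.6, 0.1]
opening: 0.0
finger_force: 0.0
```

Call:
{"method": "jog_arm", "body": {
  "increments": [
    {"dx":0.1,"dy":0.35,"dz":0,"ax":0,"ay":0,"az":0,"gripper":-1},
    {"dx":0.22,"dy":0.7,"dz":0,"ax":0,"ay":0,"az":0,"gripper":-1},
    {"dx":0.25,"dy":0.95,"dz":0,"ax":0,"ay":0,"az":0,"gripper":-1},
    {"dx":0.25,"dy":0.95,"dz":-0.2,"ax":0,"ay":0,"az":0,"gripper":-1},
    {"dx":0.25,"dy":0.95,"dz":-0.5,"ax":0,"ay":0,"az":0,"gripper":-1},
    {"dx":0.25,"dy":0.95,"dz":-0.75,"ax":0,"ay":0,"az":0,"gripper":-1},
    {"dx":0.25,"dy":0.95,"dz":-0.85,"ax":0,"ay":0,"az":0,"gripper":-1},
    {"dx":0.25,"dy":0.95,"dz":-0.85,"ax":0,"ay":0,"az":0,"gripper":-1}
  ]
}}

```text
time: 10.1
eef_pos: [0.4261, -0.2951, 0.1213]
tcp_rot: [0.999, 0.053, -0.001, -0.002]
contact_force: [-0.7, 0.2, -0.2]
opening: 0.001
finger_force: 0.0
```

Call:
{"method": "jog_arm", "body": {
  "increments": [
    {"dx":0.03,"dy":0,"dz":0,"ax":0,"ay":0,"az":0,"gripper":-1},
    {"dx":0.06,"dy":0,"dz":0,"ax":0,"ay":0,"az":0,"gripper":-1},
    {"dx":0.09,"dy":0,"dz":0,"ax":0,"ay":0,"az":0,"gripper":-1}
  ]
}}

```text
time: 10.4
eef_pos: [0.4384, -0.2976, 0.1251]
tcp_rot: [0.999, 0.053, 0.0, 0.001]
contact_force: [-4.3, -1.4, 3.0]
opening: -0.005
finger_force: 2.5
```

Call:
{"method": "jog_arm", "body": {
  "increments": [
    {"dx":0.02,"dy":0,"dz":0,"ax":0,"ay":0,"az":0,"gripper":-1},
    {"dx":0.04,"dy":0,"dz":0,"ax":0,"ay":0,"az":0,"gripper":-1}
  ]
}}

```text
time: 10.6
eef_pos: [0.4423, -0.2976, 0.1245]
tcp_rot: [0.999, 0.053, -0.001, 0.001]
contact_force: [-6.0, -2.1, 3.6]
opening: -0.003
finger_force: 2.6
```

Call:
{"method": "jog_arm", "body": {
  "increments": [
    {"dx":0.02,"dy":0,"dz":0,"ax":0,"ay":0,"az":0,"gripper":-1},
    {"dx":0.04,"dy":0,"dz":0,"ax":0,"ay":0,"az":0,"gripper":-1},
    {"dx":0.05,"dy":0,"dz":0,"ax":0,"ay":0,"az":0,"gripper":-1}
  ]
}}

```text
time: 10.9
eef_pos: [0.4488, -0.2969, 0.1237]
tcp_rot: [0.999, 0.053, 0.0, 0.0]
contact_force: [-1.3, -1.2, 1.7]
opening: -0.001
finger_force: 1.1
```

```bash
python3 - <<'E'
from h import *
s=get_state();print(s["eef_pos"],s["contact_force"])
b=cam("top");blobs(b,red(b),4)
E
```

```text
[ 0.44880267 -0.29694417  0.12366645] [-1.32969001 -1.18137935  1.67829227]
[329.9 217.2] [326, 213, 9, 9, 59] med [ 0.5274 -0.1322  0.2253] zmax 0.2307
[368.5 223. ] [368, 221, 2, 5, 10] med [ 0.5257 -0.2902  0.0934] zmax 0.1003
```

Turned +21°. Back off −x, lift, retreat and check.

Call:
{"method": "jog_arm", "body": {
  "increments": [
    {"dx":-0.1,"dy":0,"dz":0,"ax":0,"ay":0,"az":0,"gripper":-1},
    {"dx":-0.2,"dy":0,"dz":0.1,"ax":0,"ay":0,"az":0,"gripper":-1},
    {"dx":-0.25,"dy":0,"dz":0.5,"ax":0,"ay":0,"az":0,"gripper":-1},
    {"dx":-0.25,"dy":-0.3,"dz":0.8,"ax":0,"ay":0,"az":0,"gripper":-1},
    {"dx":-0.3,"dy":-0.7,"dz":0.85,"ax":0,"ay":0,"az":0,"gripper":-1},
    {"dx":-0.4,"dy":-1,"dz":0.85,"ax":0,"ay":0,"az":0,"gripper":-1}
  ]
}}

```text
time: 11.55
eef_pos: [0.4009, -0.4192, 0.2283]
tcp_rot: [0.999, 0.053, 0.002, 0.003]
contact_force: [0.3, 0.2, 0.2]
opening: 0.0
finger_force: 0.0
```

Call:
{"method": "jog_arm", "body": {
  "increments": [
    {"dx":-0.3,"dy":-0.4,"dz":0,"ax":0,"ay":0,"az":0,"gripper":-1},
    {"dx":-0.6,"dy":-0.8,"dz":0,"ax":0,"ay":0,"az":0,"gripper":-1},
    {"dx":-0.8,"dy":-1,"dz":0,"ax":0,"ay":0,"az":0,"gripper":-1},
    {"dx":-0.8,"dy":-1,"dz":0,"ax":0,"ay":0,"az":0,"gripper":-1}
  ]
}}

```text
time: 11.95
eef_pos: [0.3003, -0.5399, 0.2247]
tcp_rot: [0.999, 0.05, -0.0, 0.001]
contact_force: [0.2, 0.4, -0.5]
opening: 0.004
finger_force: 0.0
```

Call:
{"method": "jog_arm", "body": {
  "increments": [
    {"dx":-0.4,"dy":-0.4,"dz":0,"ax":0,"ay":0,"az":0,"gripper":-1},
    {"dx":-0.8,"dy":-0.8,"dz":0,"ax":0,"ay":0,"az":0,"gripper":-1},
    {"dx":-1,"dy":-1,"dz":0,"ax":0,"ay":0,"az":0,"gripper":-1},
    {"dx":-1,"dy":-1,"dz":0,"ax":0,"ay":0,"az":0,"gripper":-1}
  ]
}}

```text
time: 12.35
eef_pos: [0.1814, -0.6583, 0.2246]
tcp_rot: [0.999, 0.051, -0.0, 0.0]
contact_force: [-0.3, 0.4, 0.7]
opening: 0.0
finger_force: 0.0
```

```bash
python3 - <<'E'
from h import *
s=get_state();print(s["eef_pos"],s["contact_force"])
a=cam("scene");b=cam("top");blobs(b,red(b),4);print(a["frame"].shape)
def cen(f,x0,x1,y0,y1):
    h=cv2.cvtColor(f,cv2.COLOR_BGR2HSV)[y0:y1,x0:x1]
    w=((h[...,0]>14)&(h[...,0]<30)&(h[...,1]>100)).astype(float)*np.minimum(h[...,1]/200.,1)
    v,u=np.nonzero(w); return (np.average(u,weights=w[v,u])+x0).round(2),(np.average(v,weights=w[v,u])+y0).round(2),len(u)
ra=cv2.resize(cv2.resize(a["frame"],(800,600),interpolation=cv2.INTER_CUBIC),(512,384),interpolation=cv2.INTER_AREA)
print(cen(ra,322,350,192,222))
A=cv2.resize(a["frame"][175:215,322:357],(525,600),interpolation=cv2.INTER_CUBIC)
cv2.imwrite("pics/a7.png",A)
E
```

```text
[ 0.18135211 -0.65827863  0.22460826] [-0.29513661  0.36141761  0.69214447]
[329.9 217.2] [326, 213, 9, 9, 59] med [ 0.5275 -0.132   0.2254] zmax 0.2306
[368.5 223.5] [368, 221, 2, 6, 12] med [ 0.5233 -0.29    0.097 ] zmax 0.104
[371.9 238.3] [371, 237, 3, 4, 7] med [ 0.4696 -0.2964  0.1184] zmax 0.1201
[369.4 245.6] [369, 244, 2, 5, 8] med [ 0.4466 -0.2999  0.0626] zmax 0.0701
(384, 512, 3)
(np.float64(334.68), np.float64(206.28), 52)
```

View pics/a7.png

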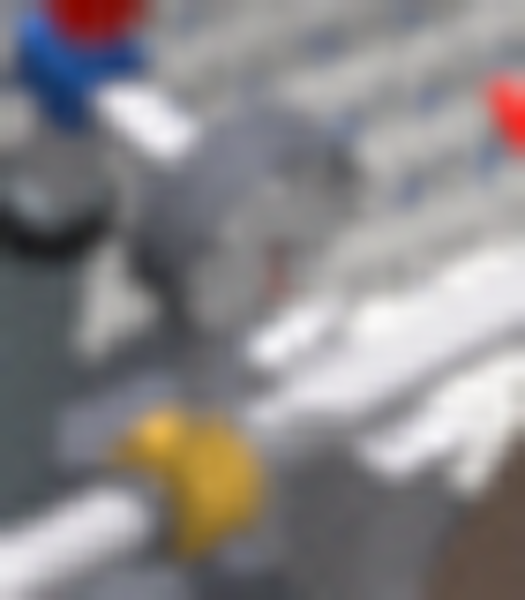

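The brass is at (205,480) and the needle points nearly straight down at (277,280), both as expected near the maximum. One numeric cross-check: fit circles of known radius to the brass and shaft depth points.

```bash
python3 - <<'E'
from h import *
from scipy.optimize import least_squares
y=np.radians(6); ex=np.array([np.cos(y),np.sin(y),0]); ey=np.array([-np.sin(y),np.cos(y),0]); m=np.array([.470,-.138,0])
def fit(q,r):
    s=least_squares(lambda c:np.hypot(q[:,0]-c[0],q[:,1]-c[1])-r,[0,.075],loss="soft_l1",f_scale=.002).x
    return (s*1e3).round(1),len(q)
for k in range(3):
  for n in("scene",):
    c=cam(n);P=pts(c)-m;h=cv2.cvtColor(c["frame"],cv2.COLOR_BGR2HSV)
    X,Y,Z=P@ex,P@ey,P[...,2]
    br=(h[...,0]>14)&(h[...,0]<30)&(h[...,1]>100)&(abs(X)<.03)&(abs(Y)<.013)&(Z>.04)
    sh=(h[...,1]<60)&(abs(X)<.014)&(Z>.07)&(Z<.095)&(((Y>.015)&(Y<.06))|((Y<-.015)&(Y>-.05))|((Y<-.085)&(Y>-.13)))
    print("brass",fit(np.c_[X[br],Z[br]],.018),"zmax",np.percentile(Z[br],97).round(4),"shaft",fit(np.c_[X[sh],Z[sh]],.010))
E
```

```text
brass (array([-4.6, 78.9]), 52) zmax 0.1018 shaft (array([-2.8, 74.6]), 136)
brass (array([-3.1, 78.5]), 51) zmax 0.1012 shaft (array([-2.9, 74.5]), 135)
brass (array([-3.6, 78. ]), 51) zmax 0.1007 shaft (array([-2.5, 74.7]), 130)
```

The brass centre is about 4 mm above the axis and about 1 mm to −x. That puts the high spot within about 15° of top, and 33° is allowed. The hand is off, so I'm handing in.

```bash
python3 -c "
from h import *
print(job.sign_off())"
```

```text
the job is handed in; nothing more can be done
None
```

I handed the job in with the hand off: the head is lowered, and by my estimate the plunger is pressed in about 17 mm with the eccentric's high spot within roughly 15° of uppermost (about 33° is allowed). The verdict was not shown.

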